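# Pick the split ring out of the red mould pot

## Task

Free the red casting for demoulding: take the blue-handled pick, slip its tip through the pot's notch under the white-sleeved end of the split ring on the pot with the red casting, and lift that end out of its groove until it stands at least 30 mm above its seat. Then draw the pick out and leave it lying on the bench top. Touch the ring with nothing but the pick, and leave the ring of the yellow pot shut.

Things in the scene. Friction and masses are not known exactly. Their poses are not given: they have to be found in the camera images.
- pick_centre (a point): Centre of the loose pick's blue block handle, 80 mm long (x), 18 wide (y), 26 high (z), centre 13 mm above the bench: grasp here. A straight round steel shaft, 7 mm thick, runs on from the handle's +x end at its mid height; its tip is 110 mm from this point. About 80 g, mostly handle.
- ring_red_end (a point): Middle of the 6 mm ring wire in its white-sleeved end over the notch of the pot with the RED casting; shut, 55 mm above the bench. +x is level when shut and points in through the notch to the hinge 81 mm away. The pot's outer face is 15 mm outside. Below the wire it is free from 36 to 51 mm height, to 35 mm further in, and 10 mm to either side (split 11 mm to the right).
- ring_red (a joint): Hinge (rad) of the 84 mm split ring on the fixed round aluminium pot (110 mm wide, 60 mm high) with the red casting; hinged opposite the split. 0 = shut in its groove, grows as the split end is lifted, at most 1.2; 0.38 raises the end 30 mm. Friction holds it where it is left; about 1 N at the end lifts it.
- ring_yellow (a joint): The same hinge on the like pot with the YELLOW casting, which is to stay shut (0).
Things that resemble listed ones, but are neither listed nor needed, are in the scene too. Several things look just like the part that bears pick_centre: the one meant starts farthest from the robot's base.

How it is judged:
By the outcome, as a careful person would: the job done as asked, in the order asked, and still so for the second after the job is handed in, with the robot touching nothing.
It also fails if it takes over 48 s, if anything falls off the work surface, if the arm or the gripper's body presses on something with over 40 N, if the wrist force passes 120 N, or if a joint passes its speed limit or range.

## Robot

A 7-joint arm with a two-finger parallel gripper is mounted at the origin on a cart in front of the work surface, level with it; the furniture and walls round the work are solid. World frame = base frame: x ahead of the robot, y to its left, z up, the work surface at z = 0. Lengths are in m, angles in degrees, forces in N, time in s.
With the tool pointing down it reaches from about 0.4 to 0.925 m from the base axis. Payload 5.6 kg.
Tool frame: the origin (TCP) lies midway between the tips of the shut fingers; the grasp point (between the pads) lies 19 mm behind it; z points along the fingers, y is the direction in which the jaws open and shut (so a half turn about z gives the same grasp; the last joint's range is limited). The gripper opens to 85 mm and grips with 20 to 120 N. Pads are 22 mm wide; open, the fingers measure 114 mm over their backs; the gripper's body (76 mm by 85 mm) begins 54 mm behind the grasp point. The pads swing forward as they close: fully open they stand 13 mm farther back than shut.
Start: joints at [-68.87, 26.786, -0.665, 91.828, 0.344, 61.387, -3.226], TCP at [0.26, 0.596, 0.231] pointing down, gripper open.
Joint ranges: [-144.91, 144.91], [-17.63, 115.5], [-89.93, 88.59], [15.96, 139.68], [-74.01, 254.01], [8.47, 105.57], [-167.45, 167.45]. Speed limits (degrees/s): [147.25, 147.25, 180, 180, 180, 180, 180].

## Interface

Orientations are given as a 3x3 rotation matrix whose columns are the frame's x, y, z axes.
In Python, from rig import get_obs, vision, robot gives the robot as it stands. The module is installed in compiled form; this text tells all that it offers.
- The arm moves only by the tool jog_arm, never from a script. Its argument "plan" is a list of rows, each an object of numbers: "x", "y", "z": the shift along the tool's x, y, z in mm; "ax", "ay", "az": the turn, a rotation vector about the tool's x, y, z in rad; "grip": the opening in per cent of the stroke, from 0 (shut) to 100 (fully open). In form: [{"x": .., "y": .., "z": .., "ax": .., "ay": .., "az": .., "grip": ..}, ...]. A call has 1 to 20 rows; each row shifts and turns the pose as measured when the row begins, along the tool's axes as they then stand; what a row does not reach is not made up. A row lasts 1/10 s, in which the tool goes at most 50 mm and 8.59 degrees, less where a joint would pass 70% of its speed; a pose out of reach is approached as far as the arm can. A call is refused whole if a number of a shift passes 50 or a number of a turn 0.15, either way. A call with a gripper value outside its range is refused whole. The fingers move at their own pace and stop on an object; the grip force is fixed at half the most. Time passes only in rows, so rows that do not move let the fingers close. It gives the time, the measured TCP pose, the force and the opening at its end, in the units of the state.
- get_obs(): the state, without advancing time (a new reading comes with each control period).
- vision.capture(name): name is "scene" or "top" or "wrist"; returns (picture, depth): 480x640x3 uint8, red, green, blue; 480x640 float32, m along the optical axis (not along the pixel's ray), 0 where there is no reading.
- vision.get_calibration(name): a dict with "vertical_fov" (degrees; the focal length in pixels is half the picture's height over the tangent of half this angle, whatever the lens; pixels are square), "cx", "cy" (the principal point, pixels), "R" (3x3) and "t" (3): a world point X has camera coordinates R X + t. Camera axes: x right, y down, z forward; pixel columns grow to the right and rows downward; lengths in m; the calibration is good to about 2 mm. A picture is of the moment at which its call begins: read the wrist's pose just before it. get_calibration takes no time and is no camera call; for the wrist camera it gives the pose at the moment of the call.
- robot.sign_off(): hands the job in, once; it reports no verdict.
The state is a dict: "time": time; "q": joint angles; "joint_vel": joint speeds; "joint_efforts": joint torques, N m; "position": TCP position; "eef_rot": TCP orientation; "contact_force": force on the tool from outside, world axes, zero at the start; "torque": the same for the moment, N m; "grip_width": finger opening in m.
Only numpy, scipy, OpenCV 4.12 (cv2) and the standard library are available. Lean on these libraries where they do the work, as an engineer would, in place of code of your own. Each camera call takes 0.05 s, during which the arm holds its last target.

## Working session

There is one attempt and no reset: what is moved stays moved. The work goes in short steps, Python scripts to look and compute and a tool call to move; the robot and the scene stay as the last step left them, time stands still between calls to the robot, and variables do not carry over. Pictures are saved under pics/ and viewed, and the job is handed in when it is done.

Besides the shell and the picture viewer there is one more tool, called after "Call:" by a JSON object that holds its "api" and its "payload". jog_arm: Moves the arm, as the interface text tells. Its arguments: {"type":"object","properties":{"plan":{"type":"array","items":{"type":"object","properties":{"x":{"type":"number"},"y":{"type":"number"},"z":{"type":"number"},"ax":{"type":"number"},"ay":{"type":"number"},"az":{"type":"number"},"grip":{"type":"number"}}}}},"required":["plan"]}

```bash
mkdir -p pics; ls; cat > h.py <<'E'
import numpy as np, cv2
from rig import get_obs, vision, robot
def cap(name,tag):
    cal=vision.get_calibration(name)
    p,d=vision.capture(name)
    cv2.imwrite(f'pics/{tag}.png',p[:,:,::-1]); np.savez(f'pics/{tag}.npz',p=p,d=d,vf=cal['vertical_fov'],cx=cal['cx'],cy=cal['cy'],R=cal['R'],t=cal['t'])
def load(tag): return dict(np.load(f'pics/{tag}.npz'))
def w(c,u,v,d=None):
    f=240/np.tan(np.radians(c['vf'])/2)
    if d is None: d=c['d'][int(round(v)),int(round(u))]
    X=np.array([(u-c['cx'])/f*d,(v-c['cy'])/f*d,d]); return c['R'].T@(X-c['t'])
def wz(c,u,v,z):
    f=240/np.tan(np.radians(c['vf'])/2)
    r=c['R'].T@np.array([(u-c['cx'])/f,(v-c['cy'])/f,1]); o=-c['R'].T@c['t']
    return o+r*(z-o[2])/r[2]
def pix(c,X):
    f=240/np.tan(np.radians(c['vf'])/2)
    Y=c['R']@np.array(X)+c['t']; return c['cx']+f*Y[0]/Y[2],c['cy']+f*Y[1]/Y[2]
def cloud(c):
    f=240/np.tan(np.radians(c['vf'])/2)
    v,u=np.mgrid[:480,:640]; d=c['d']
    X=np.stack([(u-c['cx'])/f*d,(v-c['cy'])/f*d,d],-1)-c['t']
    return X@c['R']
E
python3 - <<'E'
from h import *
cap('top','top0');cap('scene','scene0')
o=get_obs()
for k in o: print(k,np.round(o[k],3).tolist())
for n in('top','scene'):
    c=load(n+'0'); print(n,c['vf'],c['cx'],c['cy'],np.round(c['R'],3).tolist(),-c['R'].T@c['t'])
E
```

```text
pics
time 0.1
q [-68.869, 26.831, -0.663, 91.876, 0.341, 61.388, -3.225]
joint_vel [0.073, -0.163, -0.024, -0.063, 0.064, 0.076, 0.109]
joint_efforts [0.001, -53.352, 0.021, -25.197, 0.011, 0.004, -0.0]
position [0.26, 0.595, 0.23]
eef_rot [[-0.916, 0.4, -0.001], [0.4, 0.916, -0.002], [-0.0, -0.002, -1.0]]
contact_force [0.227, 0.535, 0.498]
torque [-0.01, -0.001, -0.019]
grip_width 0.085
top 47.02192914178469 312.328190789679 235.3056442328176 [[0.019, -1.0, -0.011], [-0.997, -0.018, -0.08], [0.08, 0.013, -0.997]] [ 0.47555711 -0.11076397  1.14894213]
scene 47.459760931682936 314.81561513017755 238.27752967858117 [[0.596, -0.803, 0.012], [-0.455, -0.351, -0.819], [0.661, 0.482, -0.574]] [-0.09904789 -0.58975078  0.65064879]
```

View pics/top0.png

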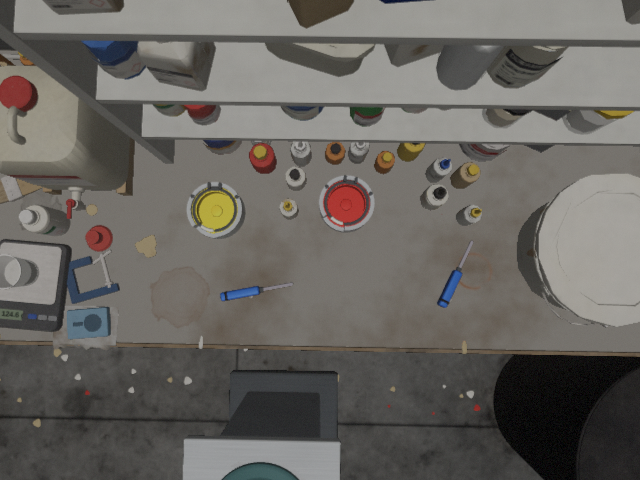

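View pics/scene0.png

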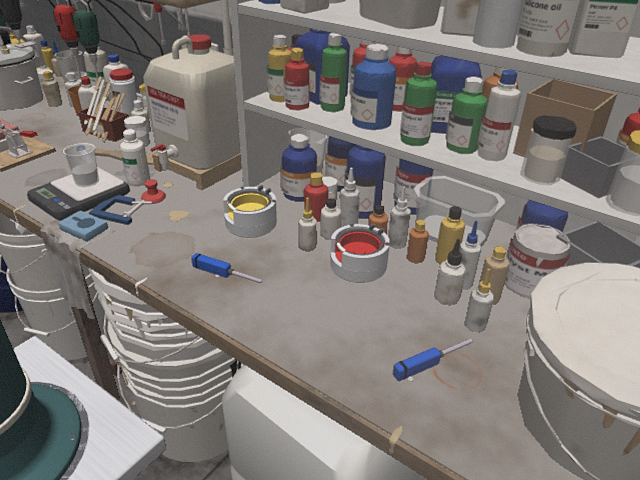

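```bash
python3 - <<'E'
from h import *
c=load('top0'); 
for n,(u,v) in dict(pickL=(240,294),pickLtip=(291,285),pickR=(450,288),pickRtip=(472,242),yel=(215,211),red=(346,204)).items():
    print(n,w(c,u,v),wz(c,u,v,.026), np.hypot(*wz(c,u,v,.026)[:2]))
p=c['p'][:,:,::-1]
a=cv2.resize(p[165:250,170:390],None,fx=3.6,fy=3.6,interpolation=cv2.INTER_CUBIC)
b=cv2.resize(p[230:320,400:500],None,fx=3,fy=3,interpolation=cv2.INTER_CUBIC)
b2=cv2.resize(p[230:320,200:300],None,fx=3,fy=3,interpolation=cv2.INTER_CUBIC)
out=np.zeros((306+270,792,3),np.uint8); out[:306]=a; out[306:,:300]=b2; out[306:,400:700]=b
cv2.imwrite('pics/crop0.png',out)
s=load('scene0')['p'][:,:,::-1]
cv2.imwrite('pics/crop1.png',cv2.resize(s[170:300,210:410],None,fx=4,fy=4,interpolation=cv2.INTER_CUBIC))
# shelf points
P=cloud(c)
for v in (10,30,60,95,104,120,138): print(v,[np.round(P[v,u],3).tolist() for u in (220,350,450)])
E
```

```text
pickL [0.44361612 0.04784264 0.02741335] [0.44357587 0.04804252 0.026     ] 0.44616996233614
pickLtip [ 0.46360469 -0.05454356  0.0165016 ] [ 0.46370494 -0.05501511  0.026     ] 0.4669571056479269
pickR [ 0.46373931 -0.37665084  0.02572536] [ 0.4637422  -0.37658583  0.026     ] 0.5973890756151332
pickRtip [ 0.55833629 -0.42356564  0.01781095] [ 0.55773699 -0.42130105  0.026     ] 0.6989743420167497
yel [0.61063675 0.10214705 0.03786761] [0.61207956 0.1044212  0.026     ] 0.6209228421570181
red [ 0.62966136 -0.16366235  0.03708607] [ 0.6311979  -0.16418979  0.026     ] 0.6522032457274377
10 [[0.742, -0.008, 0.62], [0.742, -0.137, 0.622], [0.745, -0.236, 0.62]]
30 [[0.72, -0.009, 0.621], [0.722, -0.137, 0.621], [0.724, -0.236, 0.62]]
60 [[0.774, 0.03, 0.413], [0.739, -0.144, 0.506], [0.751, -0.269, 0.48]]
95 [[0.724, 0.028, 0.417], [0.727, -0.149, 0.416], [0.729, -0.285, 0.415]]
104 [[0.715, 0.03, 0.405], [0.717, -0.15, 0.408], [0.717, -0.285, 0.412]]
120 [[0.746, 0.064, 0.22], [0.749, -0.16, 0.222], [0.752, -0.331, 0.22]]
138 [[0.715, 0.063, 0.218], [0.718, -0.16, 0.22], [0.721, -0.331, 0.221]]
```

View pics/crop0.png

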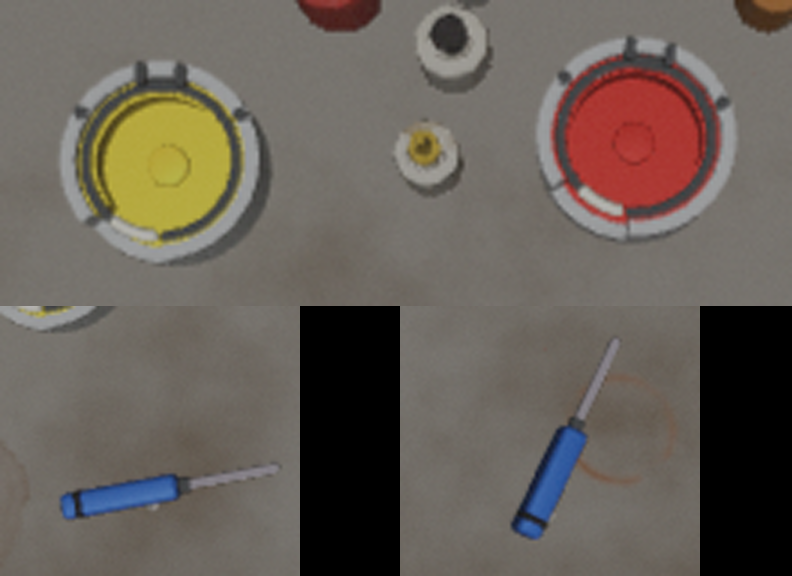

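View pics/crop1.png

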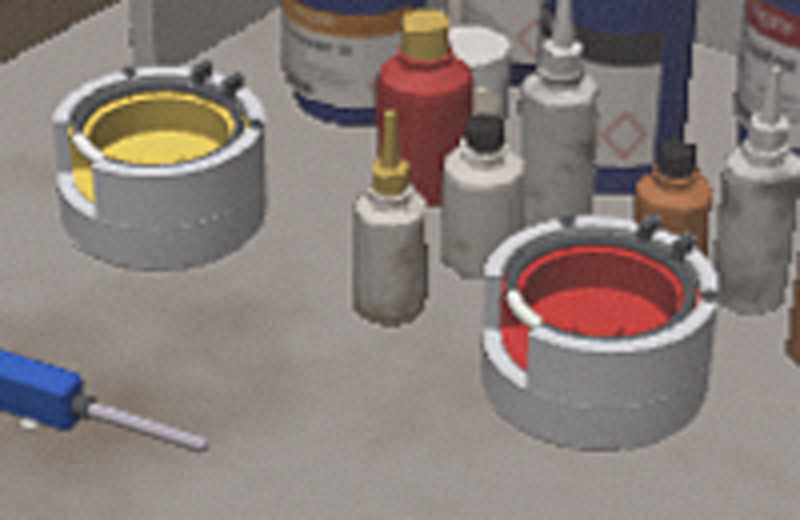

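```bash
python3 - <<'E'
from h import *
c=load('top0'); P=cloud(c)
hsv=cv2.cvtColor(c['p'],cv2.COLOR_RGB2HSV)
m=(hsv[...,0]>100)&(hsv[...,0]<125)&(hsv[...,1]>130)
for sl in ((slice(230,320),slice(400,500)),(slice(270,310),slice(200,300))):
    mm=np.zeros_like(m); mm[sl]=m[sl]
    v,u=np.nonzero(mm); Q=np.array([wz(c,a,b,.026) for a,b in zip(u,v)])
    r=cv2.minAreaRect(Q[:,:2].astype(np.float32)*1000); print(len(u),r, np.median(P[mm][:,2]))
X=lambda a,b:(170+a/3.6,165+b/3.6)
for n,(a,b),z in (('sleeve',(602,202),.058),('sl0',(582,194),.058),('sl1',(622,212),.058),('hinge',(651,50),.06),('notchL',(557,187),.06),('notchR',(628,233),.06),('casting',(634,142),.04)):
    print(n,wz(c,*X(a,b),z))
# pot rim fit: points z .055-.065 near red
q=P.reshape(-1,3); k=(abs(q[:,2]-.06)<.004)&(np.hypot(q[:,0]-.631,q[:,1]+.164)<.065)
print(k.sum(), cv2.minEnclosingCircle(q[k][:,:2].astype(np.float32)), q[k].min(0),q[k].max(0))
E
```

```text
346 ((463.40972900390625, -375.4185791015625), (19.663442611694336, 78.11334228515625), 63.60498809814453) 0.02526712167868629
296 ((445.2829284667969, 49.209617614746094), (16.455961227416992, 78.3582992553711), 11.349457740783691) 0.025832602500261183
sleeve [ 0.59219773 -0.14571474  0.058     ]
sl0 [ 0.5964443  -0.13460964  0.058     ]
sl1 [ 0.58684612 -0.15682603  0.058     ]
hinge [ 0.67714075 -0.17150639  0.06      ]
notchL [ 0.59986232 -0.12072458  0.06      ]
notchR [ 0.57509084 -0.16020716  0.06      ]
casting [ 0.62835464 -0.16376109  0.04      ]
827 ((0.6295830011367798, -0.1634509116411209), 0.05526801943778992) [ 0.57455827 -0.21849424  0.05601605] [ 0.68312444 -0.1087229   0.06396731]
```

Call:
{"api": "jog_arm", "payload": {"plan": [{"x": -34, "y": -17.4, "z": 1}, {"x": -34, "y": -17.4, "z": 1}, {"x": -34, "y": -17.4, "z": 1}, {"x": -34, "y": -17.4, "z": 1}, {"x": -34, "y": -17.4, "z": 1}, {"x": -34, "y": -17.4, "z": 1}, {"x": -34, "y": -17.4, "z": 1}, {"x": -34, "y": -17.4, "z": 1}, {"x": -34, "y": -17.4, "z": 1}, {"x": -34, "y": -17.4, "z": 1}, {"x": -20.7, "y": -32, "z": 2}, {"x": -20.7, "y": -32, "z": 2}, {"x": -20.7, "y": -32, "z": 2}, {"x": -20.7, "y": -32, "z": 2}, {"x": -20.7, "y": -32, "z": 2}, {"x": -20.7, "y": -32, "z": 2}, {"x": -20.7, "y": -32, "z": 2}, {"x": -20.7, "y": -32, "z": 2}]}}

```text
$.plan[0]: bad value
```

Call:
{"api": "jog_arm", "payload": {"plan": [{"x": -34, "y": -17.4, "z": 1, "ax": 0, "ay": 0, "az": 0, "grip": 100}, {"x": -34, "y": -17.4, "z": 1, "ax": 0, "ay": 0, "az": 0, "grip": 100}, {"x": -34, "y": -17.4, "z": 1, "ax": 0, "ay": 0, "az": 0, "grip": 100}, {"x": -34, "y": -17.4, "z": 1, "ax": 0, "ay": 0, "az": 0, "grip": 100}, {"x": -34, "y": -17.4, "z": 1, "ax": 0, "ay": 0, "az": 0, "grip": 100}, {"x": -34, "y": -17.4, "z": 1, "ax": 0, "ay": 0, "az": 0, "grip": 100}, {"x": -34, "y": -17.4, "z": 1, "ax": 0, "ay": 0, "az": 0, "grip": 100}, {"x": -34, "y": -17.4, "z": 1, "ax": 0, "ay": 0, "az": 0, "grip": 100}, {"x": -34, "y": -17.4, "z": 1, "ax": 0, "ay": 0, "az": 0, "grip": 100}, {"x": -34, "y": -17.4, "z": 1, "ax": 0, "ay": 0, "az": 0, "grip": 100}]}}

```text
time: 1.1
position: [0.504, 0.2941, 0.2149]
eef_rot: [[-0.922, 0.387, -0.008], [0.387, 0.922, -0.005], [0.006, -0.007, -1.0]]
contact_force: [-0.2, 0.3, -0.6]
grip_width: 0.0852
```

Call:
{"api": "jog_arm", "payload": {"plan": [{"x": -20, "y": -32, "z": 0, "ax": 0, "ay": 0, "az": 0, "grip": 100}, {"x": -20, "y": -32, "z": 0, "ax": 0, "ay": 0, "az": 0, "grip": 100}, {"x": -20, "y": -32, "z": 0, "ax": 0, "ay": 0, "az": 0, "grip": 100}, {"x": -20, "y": -32, "z": 0, "ax": 0, "ay": 0, "az": 0, "grip": 100}, {"x": -20, "y": -32, "z": 0, "ax": 0, "ay": 0, "az": 0, "grip": 100}, {"x": -20, "y": -32, "z": 0, "ax": 0, "ay": 0, "az": 0, "grip": 100}, {"x": -20, "y": -32, "z": 0, "ax": 0, "ay": 0, "az": 0, "grip": 100}, {"x": -20, "y": -32, "z": 0, "ax": 0, "ay": 0, "az": 0, "grip": 100}, {"x": -7, "y": -38, "z": 2, "ax": 0, "ay": 0, "az": 0, "grip": 100}, {"x": -7, "y": -38, "z": 2, "ax": 0, "ay": 0, "az": 0, "grip": 100}, {"x": -7, "y": -38, "z": 2, "ax": 0, "ay": 0, "az": 0, "grip": 100}, {"x": -7, "y": -38, "z": 2, "ax": 0, "ay": 0, "az": 0, "grip": 100}, {"x": -7, "y": -38, "z": 4, "ax": 0, "ay": 0, "az": 0, "grip": 100}, {"x": -7, "y": -38, "z": 4, "ax": 0, "ay": 0, "az": 0, "grip": 100}, {"x": -7, "y": -38, "z": 4, "ax": 0, "ay": 0, "az": 0, "grip": 100}, {"x": -7, "y": -38, "z": 4, "ax": 0, "ay": 0, "az": 0, "grip": 100}]}}

```text
time: 2.7
position: [0.4836, -0.3303, 0.1894]
eef_rot: [[-0.922, 0.386, -0.013], [0.386, 0.922, -0.005], [0.01, -0.01, -1.0]]
contact_force: [1.1, -0.3, -0.0]
grip_width: 0.085
```

```bash
python3 - <<'E'
from h import *
o=get_obs(); print(o['time'],o['position'],np.round(o['q'],1)); print(np.round(o['eef_rot'],4))
cap('wrist','w1')
E
```

```text
2.7 [ 0.48355449 -0.33033838  0.18938695] [ 15.2  23.9  19.9 104.1  -9.   54.1 106.1]
[[-0.9223  0.3861 -0.0132]
 [ 0.3862  0.9224 -0.0055]
 [ 0.0101 -0.0101 -0.9999]]
```

View pics/w1.png

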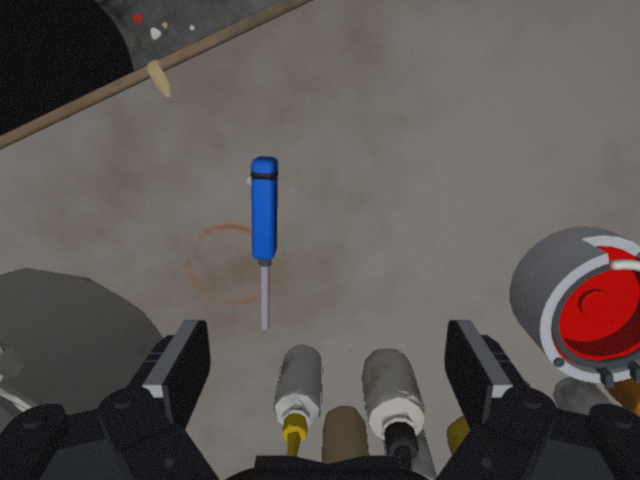

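```bash
cat >> h.py <<'E'
def pick(tag,z=.026,box=None):
    c=load(tag); P=cloud(c)
    hsv=cv2.cvtColor(c['p'],cv2.COLOR_RGB2HSV)
    m=(hsv[...,0]>100)&(hsv[...,0]<125)&(hsv[...,1]>130)
    if box: mm=np.zeros_like(m); mm[box[1]:box[3],box[0]:box[2]]=1; m&=mm>0
    Q=P[m]; Q=Q[abs(Q[:,2]-z)<.003]
    r=cv2.minAreaRect(Q[:,:2].astype(np.float32)*1000); return len(Q),r,np.median(Q[:,2])
E
python3 - <<'E'
from h import *
print(pick('w1'))
c=load('w1'); P=cloud(c)
for v in (175,190,210,230,250,270,290,310,325): 
  u=264; print(v,np.round(P[v,u],4))
print(wz(c,265,329,.013))
R=get_obs()['eef_rot']; 
_,r,_=pick('w1')
t=np.array([r[0][0]/1e3,r[0][1]/1e3,.08]); print(R.T@(t-get_obs()['position'])*1e3)
E
```

```text
(2030, ((462.75225830078125, -376.77996826171875), (17.540283203125, 78.71793365478516), 64.1566390991211), np.float64(0.025501684470740825))
175 [ 0.4373 -0.3631  0.028 ]
190 [ 0.4477 -0.3685  0.0257]
210 [ 0.4617 -0.3751  0.026 ]
230 [ 0.4761 -0.382   0.0261]
250 [ 0.4909 -0.3891  0.0262]
270 [ 0.5096 -0.3997  0.0161]
290 [ 0.5259 -0.4075  0.0163]
310 [ 0.543  -0.4157  0.016 ]
325 [ 0.5554 -0.4213  0.0176]
[ 0.56146529 -0.42400295  0.013     ]
[ -0.36264682 -40.3312811  109.86281845]
```

Call:
{"api": "jog_arm", "payload": {"plan": [{"x": 0, "y": -10, "z": 10, "ax": -0.003, "ay": -0.003, "az": 0.018, "grip": 100}, {"x": 0, "y": -10, "z": 20, "ax": -0.003, "ay": -0.003, "az": 0.018, "grip": 100}, {"x": 0, "y": -10, "z": 30, "ax": -0.003, "ay": -0.003, "az": 0.018, "grip": 100}, {"x": 0, "y": -10, "z": 30, "ax": 0, "ay": 0, "az": 0, "grip": 100}, {"x": 0, "y": 0, "z": 30, "ax": 0, "ay": 0, "az": 0, "grip": 100}, {"x": 0, "y": 0, "z": 0, "ax": 0, "ay": 0, "az": 0, "grip": 100}]}}

```text
time: 3.35
position: [0.4594, -0.3774, 0.0625]
eef_rot: [[-0.893, 0.45, -0.004], [0.45, 0.893, -0.005], [0.001, -0.006, -1.0]]
contact_force: [-0.7, 0.5, -0.2]
grip_width: 0.0856
```

```bash
python3 - <<'E'
from h import *
o=get_obs(); print(o['time'],o['position'],np.round(o['q'],1)); R=o['eef_rot'];print(np.round(R,4))
print(R.T@(np.array([.4628,-.3768,.003])-o['position'])*1e3, R.T@[0,0,-1], np.degrees(np.arctan2(-R[1,0],-R[0,0])))
E
```

```text
3.35 [ 0.45940153 -0.37736381  0.06250609] [ 22.4  34.7  17.8 107.1 -15.   40.5 112. ]
[[-0.8929  0.4503 -0.0041]
 [ 0.4503  0.8929 -0.0049]
 [ 0.0014 -0.0062 -1.    ]]
[-2.86671394  2.40200336 59.48827418] [-0.00144875  0.00618914  0.9999798 ] -26.763541289260836
```

Call:
{"api": "jog_arm", "payload": {"plan": [{"x": -1.4, "y": 1.2, "z": 20, "ax": -0.006, "ay": 0, "az": -0.016, "grip": 100}, {"x": -1.4, "y": 1.2, "z": 20, "ax": 0, "ay": 0, "az": 0, "grip": 100}, {"x": 0, "y": 0, "z": 12, "ax": 0, "ay": 0, "az": 0, "grip": 100}, {"x": 0, "y": 0, "z": 0, "ax": 0, "ay": 0, "az": 0, "grip": 100}]}}

```text
time: 3.75
position: [0.4648, -0.3754, 0.0111]
eef_rot: [[-0.901, 0.434, 0.001], [0.434, 0.901, 0.0], [-0.0, 0.001, -1.0]]
contact_force: [-0.6, 0.7, 0.0]
grip_width: 0.0851
```

```bash
python3 - <<'E'
from h import *
o=get_obs(); print(o['time'],o['position'],np.round(o['q'],1)); R=o['eef_rot'];print(np.round(R,4))
print(R.T@(np.array([.4628,-.3768,.003])-o['position'])*1e3, R.T@[0,0,-1], np.degrees(np.arctan2(-R[1,0],-R[0,0])))
cap('wrist','w2')
E
```

```text
3.75 [ 0.46478582 -0.37541102  0.01110944] [ 24.1  39.5  15.4 107.1 -17.   35.6 114.3]
[[-9.010e-01  4.339e-01  5.000e-04]
 [ 4.339e-01  9.010e-01  4.000e-04]
 [-3.000e-04  6.000e-04 -1.000e+00]]
[ 1.18851731 -2.11812312  8.10781763] [ 2.55625076e-04 -6.22029156e-04  9.99999774e-01] -25.715980936846538
```

View pics/w2.png

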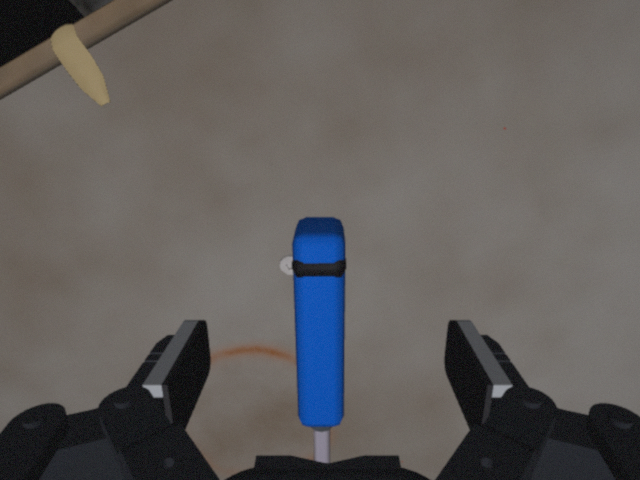

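Call:
{"api": "jog_arm", "payload": {"plan": [{"x": 0.6, "y": -1.5, "z": 8, "ax": 0, "ay": 0, "az": 0, "grip": 100}, {"x": 0, "y": 0, "z": 0, "ax": 0, "ay": 0, "az": 0, "grip": 100}, {"x": 0, "y": 0, "z": 0, "ax": 0, "ay": 0, "az": 0, "grip": 40}, {"x": 0, "y": 0, "z": 0, "ax": 0, "ay": 0, "az": 0, "grip": 10}, {"x": 0, "y": 0, "z": 0, "ax": 0, "ay": 0, "az": 0, "grip": 0}, {"x": 0, "y": 0, "z": 0, "ax": 0, "ay": 0, "az": 0, "grip": 0}, {"x": 0, "y": 0, "z": 0, "ax": 0, "ay": 0, "az": 0, "grip": 0}, {"x": 0, "y": 0, "z": 0, "ax": 0, "ay": 0, "az": 0, "grip": 0}]}}

```text
time: 4.6
position: [0.4666, -0.3788, 0.0082]
eef_rot: [[-0.901, 0.434, 0.008], [0.434, 0.901, -0.004], [-0.009, -0.001, -1.0]]
contact_force: [-0.1, 0.1, -0.4]
grip_width: 0.0166
```

```bash
python3 - <<'E'
from h import *
o=get_obs(); print(o['time'],o['position'],o['grip_width'],o['contact_force']); R=o['eef_rot'];print(np.round(R,4))
cap('wrist','w3')
E
```

```text
4.6 [ 0.46662938 -0.37875371  0.00819669] 0.016649566665562925 [-0.14613538  0.14046341 -0.44886782]
[[-9.010e-01  4.337e-01  7.900e-03]
 [ 4.337e-01  9.010e-01 -4.400e-03]
 [-9.000e-03 -6.000e-04 -1.000e+00]]
```

View pics/w3.png

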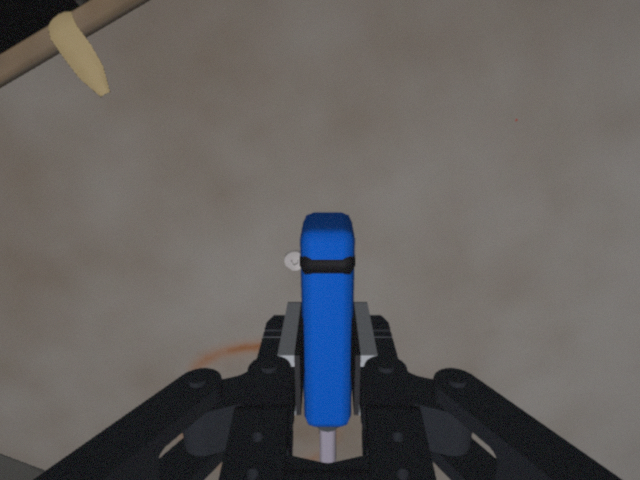

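Call:
{"api": "jog_arm", "payload": {"plan": [{"x": 0, "y": 0, "z": -10, "ax": 0, "ay": 0, "az": 0, "grip": 0}, {"x": 0, "y": 0, "z": -20, "ax": 0, "ay": 0, "az": 0, "grip": 0}, {"x": 0, "y": 0, "z": -30, "ax": 0, "ay": 0, "az": 0, "grip": 0}, {"x": 0, "y": 0, "z": -30, "ax": 0, "ay": 0, "az": 0, "grip": 0}, {"x": 0, "y": 0, "z": -30, "ax": 0, "ay": 0, "az": 0, "grip": 0}, {"x": 0, "y": 0, "z": 0, "ax": 0, "ay": 0, "az": 0, "grip": 0}]}}

```text
time: 5.25
position: [0.4643, -0.3776, 0.1333]
eef_rot: [[-0.901, 0.434, 0.004], [0.434, 0.901, -0.002], [-0.005, -0.0, -1.0]]
contact_force: [0.1, -0.8, -0.5]
grip_width: 0.0165
```

```bash
python3 - <<'E'
from h import *
o=get_obs(); print(o['time'],o['position'],o['grip_width'],o['contact_force'],np.round(o['q'],1)); R=o['eef_rot'];print(np.round(R,4))
p=o['position']
h=np.array([np.cos(np.radians(-17.6)),np.sin(np.radians(-17.6)),0])
E=np.array([.5922,-.1457,0]); T=E-.165*h; T[2]=.10
print(T,R.T@(T-p)*1e3, np.degrees(np.arctan2(-R[1,0],-R[0,0])),R.T@[0,0,-1])
cap('scene','s1'); cap('wrist','w4')
E
```

```text
5.25 [ 0.46430314 -0.37762501  0.13328318] 0.016524706972709746 [ 0.1261757  -0.82745191 -0.50289418] [ 21.   29.   19.6 105.1 -12.7  47.8 111.1]
[[-9.007e-01  4.344e-01  4.500e-03]
 [ 4.344e-01  9.007e-01 -2.300e-03]
 [-5.000e-03 -1.000e-04 -1.000e+00]]
[ 0.43492354 -0.09580897  0.1       ] [149.04880737 241.07934577  32.50251153] -25.746948236671912 [5.03973871e-03 1.24092693e-04 9.99987293e-01]
```

View pics/s1.png

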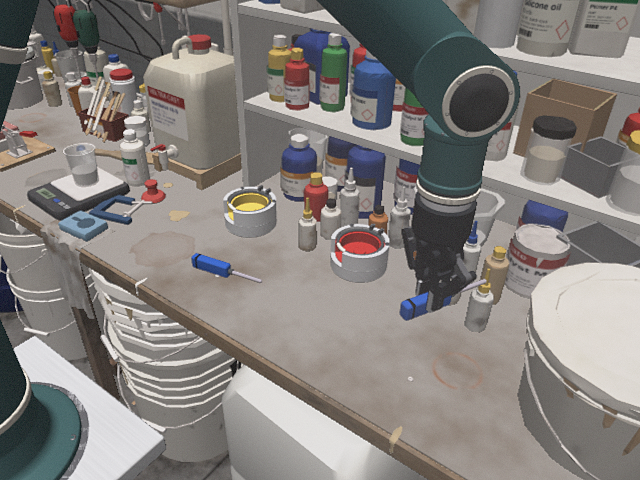

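View pics/w4.png

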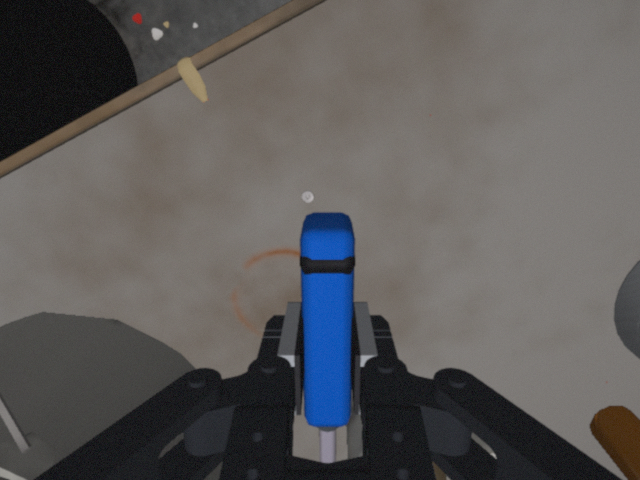

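Call:
{"api": "jog_arm", "payload": {"plan": [{"x": 18, "y": 30, "z": 0, "ax": 0, "ay": 0, "az": 0, "grip": 0}, {"x": 18, "y": 30, "z": 0, "ax": 0, "ay": 0, "az": 0, "grip": 0}, {"x": 18, "y": 30, "z": 0, "ax": 0, "ay": 0, "az": 0, "grip": 0}, {"x": 18, "y": 30, "z": 0, "ax": 0, "ay": 0, "az": 0, "grip": 0}, {"x": 18, "y": 30, "z": 0, "ax": 0, "ay": 0, "az": 0, "grip": 0}, {"x": 18, "y": 30, "z": 0, "ax": 0, "ay": 0, "az": 0, "grip": 0}, {"x": 18, "y": 30, "z": 0, "ax": 0, "ay": 0, "az": 0, "grip": 0}, {"x": 12, "y": 20, "z": 0, "ax": 0, "ay": 0, "az": -0.07, "grip": 0}, {"x": 0, "y": 0, "z": 10, "ax": 0, "ay": 0, "az": -0.06, "grip": 0}, {"x": 0, "y": 0, "z": 0, "ax": 0, "ay": 0, "az": 0, "grip": 0}, {"x": 0, "y": 0, "z": 0, "ax": 0, "ay": 0, "az": 0, "grip": 0}]}}

```text
time: 6.45
position: [0.4252, -0.0955, 0.1072]
eef_rot: [[-0.95, 0.311, -0.028], [0.311, 0.951, 0.006], [0.028, -0.003, -1.0]]
contact_force: [0.5, 0.4, -0.9]
grip_width: 0.0167
```

```bash
cat >> h.py <<'E'
def st(T,head=-17.6):
    o=get_obs(); p=o['position'];R=o['eef_rot']
    print(round(o['time'],2),np.round(p,4),round(o['grip_width'],4),np.round(o['contact_force'],1),np.round(o['q'],1)); print(np.round(R,4).tolist())
    hd=np.degrees(np.arctan2(-R[1,0],-R[0,0]))
    print('head',hd,'az',-np.radians(head-hd),'d',R.T@(np.array(T)-p)*1e3,'zt',R.T@[0,0,-1])
E
python3 - <<'E'
from h import *
st([.4349,-.0958,.06])
cap('top','t2'); cap('scene','s2'); cap('wrist','w5')
for n,b in (('t2',(280,170,380,300)),('s2',(250,180,430,320))):
    i=load(n)['p'][b[1]:b[3],b[0]:b[2],::-1]; cv2.imwrite(f'pics/{n}c.png',cv2.resize(i,None,fx=4,fy=4,interpolation=cv2.INTER_CUBIC))
E
```

```text
6.45 [ 0.4252 -0.0955  0.1072] 0.0167 [ 0.5  0.4 -0.9] [ -4.6  18.3  14.9 126.1  -7.6  38.   87.7]
[[-0.9501, 0.3106, -0.028], [0.3106, 0.9505, 0.0056], [0.0283, -0.0033, -0.9996]]
head -18.10380501759196 az -0.00879305634504762 d [-10.63324042   2.84665163  46.91879985] zt [-0.02834466  0.00334293  0.99959262]
```

View pics/t2c.png

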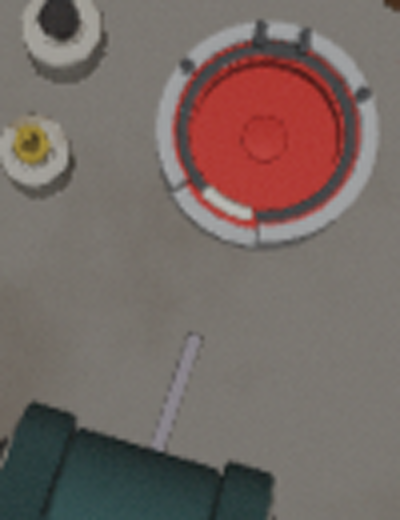

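View pics/s2c.png

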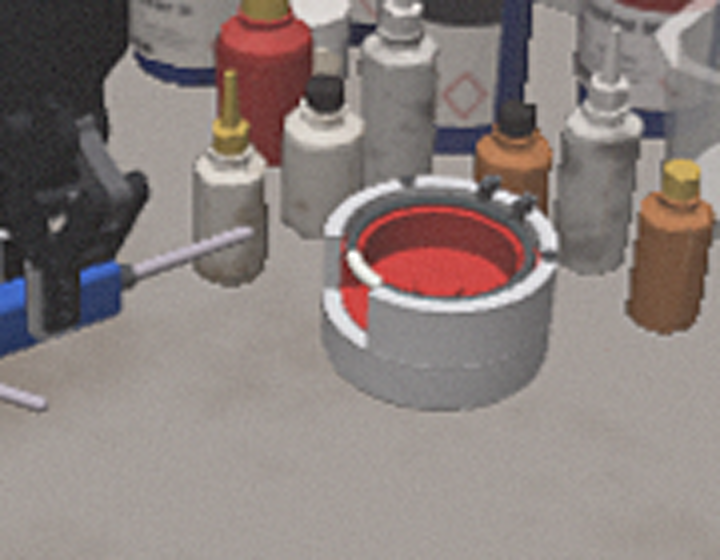

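View pics/w5.png

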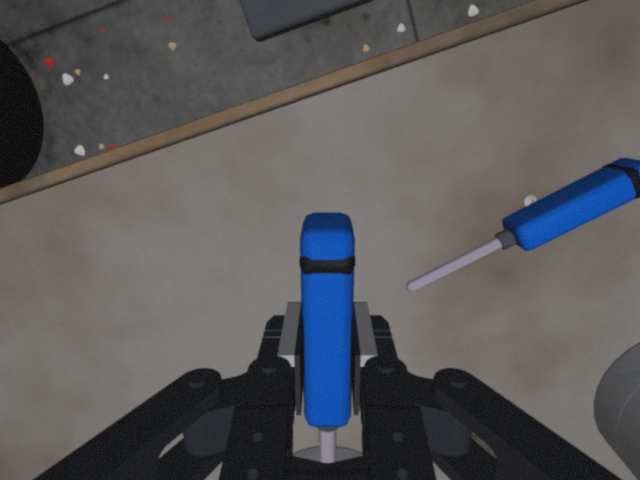

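Call:
{"api": "jog_arm", "payload": {"plan": [{"x": -5, "y": 2, "z": 20, "ax": -0.003, "ay": -0.028, "az": -0.009, "grip": 0}, {"x": -5, "y": 1, "z": 25, "ax": 0, "ay": 0, "az": 0, "grip": 0}, {"x": 0, "y": 0, "z": 10, "ax": 0, "ay": 0, "az": 0, "grip": 0}, {"x": 0, "y": 0, "z": 0, "ax": 0, "ay": 0, "az": 0, "grip": 0}]}}

```text
time: 7.0
position: [0.438, -0.099, 0.0526]
eef_rot: [[-0.951, 0.309, 0.006], [0.309, 0.951, -0.002], [-0.007, 0.0, -1.0]]
contact_force: [0.3, -0.0, -1.6]
grip_width: 0.0166
```

```bash

python3 - <<'E'
from h import *
st([.4445,-.0988,.0387])
o=get_obs(); tip=o['position']+o['eef_rot']@np.array([-.1057,0,-.0048]); 
cap('top','t3'); cap('scene','s3')
print('tip',tip,pix(load('t3'),tip),pix(load('s3'),tip))
for n,b in (('t3',(280,170,380,300)),('s3',(250,180,430,320))):
    i=load(n)['p'][b[1]:b[3],b[0]:b[2],::-1]; cv2.imwrite(f'pics/{n}c.png',cv2.resize(i,None,fx=4,fy=4,interpolation=cv2.INTER_CUBIC))
E
```

```text
7.0 [ 0.438  -0.099   0.0526] 0.0166 [ 0.3 -0.  -1.6] [ -2.3  24.8  12.7 127.1 -11.   28.7  90.8]
[[-0.9511, 0.3089, 0.0064], [0.3089, 0.9511, -0.0019], [-0.0066, 0.0002, -1.0]]
head -17.994296328033858 az -0.0068817691527144195 d [-6.07161015  2.1867459  13.92710719] zt [ 6.63377474e-03 -1.81164382e-04  9.99977980e-01]
tip [ 0.53845847 -0.13162139  0.05808721] (np.float64(329.68958093258203), np.float64(247.98238447418717)) (np.float64(317.55332261959734), np.float64(257.3042921056227))
```

View pics/t3c.png

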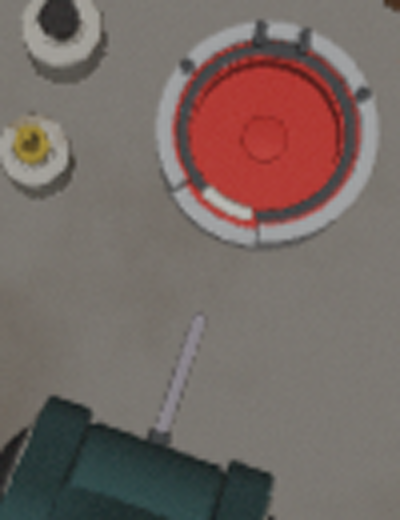

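View pics/s3c.png

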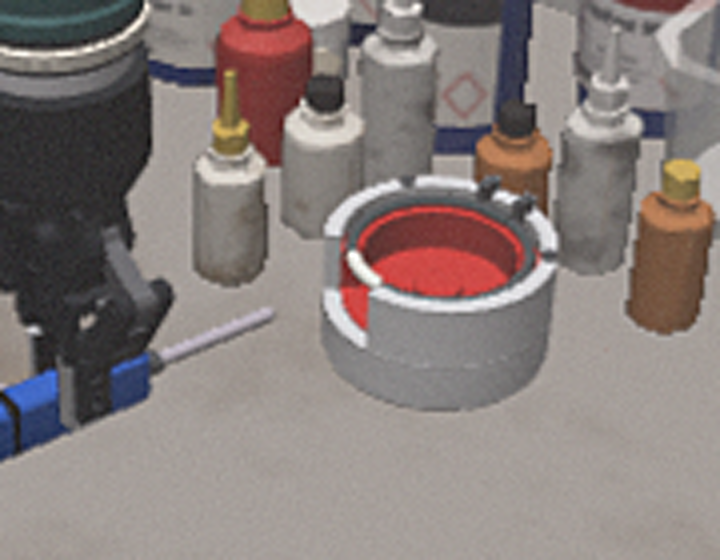

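Call:
{"api": "jog_arm", "payload": {"plan": [{"x": -3, "y": 2, "z": 8, "ax": 0, "ay": 0.006, "az": -0.007, "grip": 0}, {"x": -3, "y": 0, "z": 6, "ax": 0, "ay": 0, "az": 0, "grip": 0}, {"x": 0, "y": 0, "z": 0, "ax": 0, "ay": 0, "az": 0, "grip": 0}, {"x": 0, "y": 0, "z": 0, "ax": 0, "ay": 0, "az": 0, "grip": 0}]}}

```text
time: 7.5
position: [0.4476, -0.0993, 0.0408]
eef_rot: [[-0.953, 0.302, 0.007], [0.302, 0.953, -0.0], [-0.007, 0.002, -1.0]]
contact_force: [-0.2, -0.0, -1.3]
grip_width: 0.0163
```

```bash

python3 - <<'E'
from h import *
st([.4445,-.0988,.0387])
o=get_obs(); p=o['position'];R=o['eef_rot'];tip=p+R@np.array([-.1057,0,-.0048]); 
cap('top','t4'); cap('scene','s4')
t,s=load('t4'),load('s4')
print('tip',tip,pix(t,tip),pix(s,tip))
mid=p+R@np.array([-.08,0,-.0048]); print('mid',mid,pix(t,mid),pix(s,mid))
E=[.5922,-.1457,.0585]; print('E',pix(t,E),pix(s,E))
h=np.array([.953,-.302,0])
for a in (-.015,.025): print(a,pix(s,np.array([.5922,-.1457,.0435])+a*h))
P=cloud(s); 
i=s['p'][180:320,250:430,::-1]; i=cv2.resize(i,None,fx=4,fy=4,interpolation=cv2.INTER_CUBIC)
for X in (tip,mid,E):
    a,b=pix(s,X); cv2.circle(i,(int((a-250+.5)*4),int((b-180+.5)*4)),2,(0,255,0),-1)
cv2.imwrite('pics/s4c.png',i)
i=t['p'][170:300,280:380,::-1]; i=cv2.resize(i,None,fx=4,fy=4,interpolation=cv2.INTER_CUBIC)
for X in (tip,mid,E):
    a,b=pix(t,X); cv2.circle(i,(int((a-280+.5)*4),int((b-170+.5)*4)),2,(0,255,0),-1)
cv2.imwrite('pics/t4c.png',i)
E
```

```text
7.5 [ 0.4476 -0.0993  0.0408] 0.0163 [-0.2 -0.  -1.3] [ -1.7  26.9  11.9 126.  -11.6  27.7  91.7]
[[-0.9534, 0.3018, 0.0069], [0.3018, 0.9534, -0.0004], [-0.0067, 0.0017, -1.0]]
head -17.564639474747665 az 0.000617157590887872 d [ 3.12203609 -0.45348737  2.05997879] zt [ 0.00668775 -0.00169459  0.9999762 ]
tip [ 0.54833572 -0.13120464  0.04628836] (np.float64(329.4434507932132), np.float64(243.39037713718344)) (np.float64(320.4788531508309), np.float64(259.79466564673294))
mid [ 0.52383448 -0.12344903  0.04611648] (np.float64(325.36196176089953), np.float64(255.55468191353745)) (np.float64(308.99136223503535), np.float64(264.82036716204266))
E (np.float64(337.22329044034245), np.float64(221.08321748142143)) (np.float64(340.8724863710993), np.float64(246.04885701785008))
-0.015 (np.float64(334.1833782389976), np.float64(255.30725417190683))
0.025 (np.float64(350.968893801714), np.float64(248.05197095283822))
```

View pics/t4c.png

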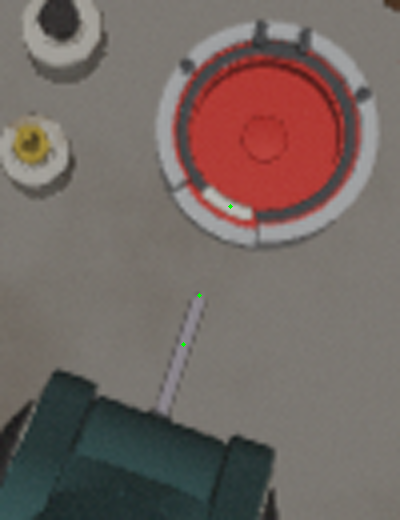

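View pics/s4c.png

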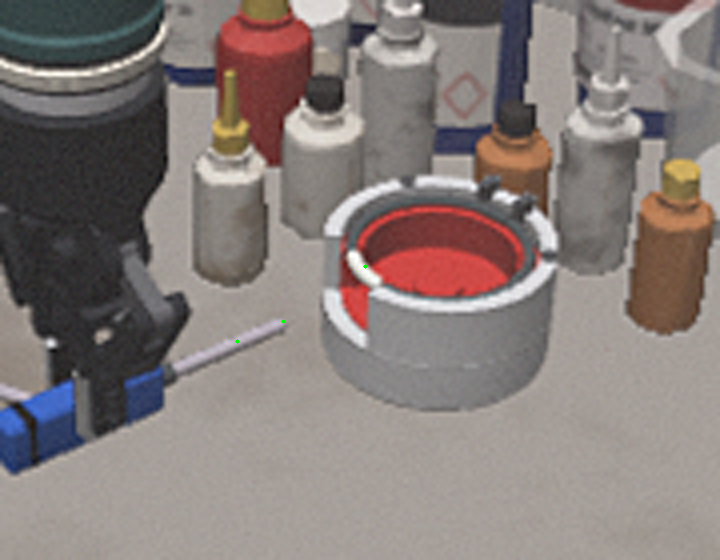

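Call:
{"api": "jog_arm", "payload": {"plan": [{"x": -4, "y": 0, "z": 2.5, "ax": 0.002, "ay": 0.007, "az": 0, "grip": 0}, {"x": -4, "y": 0, "z": 0, "ax": 0, "ay": 0, "az": 0, "grip": 0}, {"x": -4, "y": 0, "z": 0, "ax": 0, "ay": 0, "az": 0, "grip": 0}, {"x": -4, "y": 0, "z": 0, "ax": 0, "ay": 0, "az": 0, "grip": 0}, {"x": -4, "y": 0, "z": 0, "ax": 0, "ay": 0, "az": 0, "grip": 0}, {"x": 0, "y": 0, "z": 0, "ax": 0, "ay": 0, "az": 0, "grip": 0}]}}

```text
time: 8.2
position: [0.4689, -0.106, 0.0387]
eef_rot: [[-0.953, 0.302, 0.0], [0.302, 0.953, -0.0], [-0.0, -0.0, -1.0]]
contact_force: [0.4, -0.9, -0.8]
grip_width: 0.0166
```

```bash
cat >> h.py <<'E'
def tipst():
    o=get_obs(); p=o['position'];R=o['eef_rot'];tip=p+R@np.array([-.1057,0,-.0048])
    h=np.array([.953,-.302,0]); d=tip-np.array([.5922,-.1457,0]); print('tip along',d@h*1e3,'left',d@[.302,.953,0]*1e3,'z',tip[2]*1e3,'zt',R.T@[0,0,-1],'shaft slope (tip up)',-R[2,0],'head',np.degrees(np.arctan2(-R[1,0],-R[0,0])),'F',o['contact_force'],round(o['time'],2),o['grip_width'])
    return tip
E
python3 -c "
from h import *
tipst()"
```

```text
tip along -23.817292975735416 left 0.6684851019818433 z 43.50946674142904 zt [4.66038380e-04 3.02514630e-04 9.99999846e-01] shaft slope (tip up) 0.00046603837956057524 head -17.562506890109614 F [ 0.40561037 -0.94006053 -0.82951038] 8.2 0.01655869773085563
```

Call:
{"api": "jog_arm", "payload": {"plan": [{"x": -4, "y": 0, "z": 0, "ax": 0, "ay": 0, "az": 0, "grip": 0}, {"x": -4, "y": 0, "z": 0, "ax": 0, "ay": 0, "az": 0, "grip": 0}, {"x": -4, "y": 0, "z": 0, "ax": 0, "ay": 0, "az": 0, "grip": 0}, {"x": -4, "y": 0, "z": 0, "ax": 0, "ay": 0, "az": 0, "grip": 0}, {"x": -4, "y": 0, "z": 0, "ax": 0, "ay": 0, "az": 0, "grip": 0}, {"x": 0, "y": 0, "z": 0, "ax": 0, "ay": 0, "az": 0, "grip": 0}]}}

```text
time: 8.8
position: [0.4896, -0.1126, 0.0386]
eef_rot: [[-0.953, 0.302, 0.0], [0.302, 0.953, -0.0], [-0.0, -0.0, -1.0]]
contact_force: [-0.8, -0.7, -1.7]
grip_width: 0.0167
```

```bash
python3 -c "
from h import *
tipst()
cap('scene','s5')
i=load('s5')['p'][180:320,250:430,::-1]; cv2.imwrite('pics/s5c.png',cv2.resize(i,None,fx=4,fy=4,interpolation=cv2.INTER_CUBIC))"
```

```text
tip along -2.0730843077034775 left 0.5977770424220831 z 43.45126860606979 zt [3.46363532e-04 3.61776125e-04 9.99999875e-01] shaft slope (tip up) 0.00034636353248701843 head -17.566354055359202 F [-0.79745349 -0.71891676 -1.7049027 ] 8.8 0.016732870657640335
```

View pics/s5c.png

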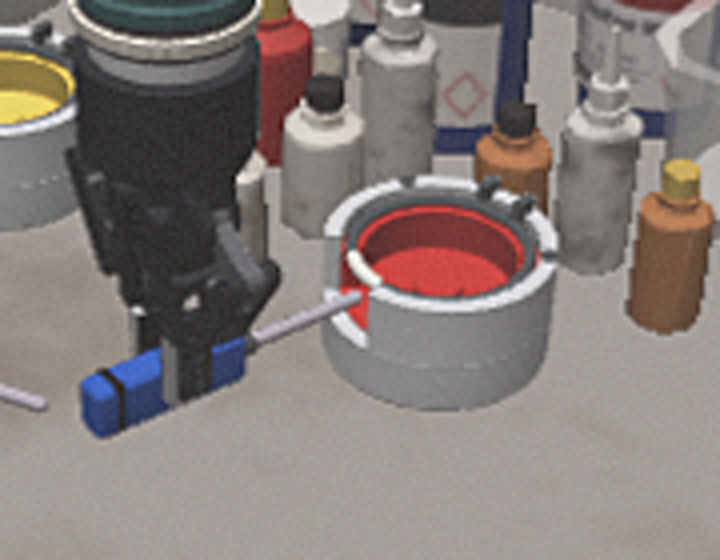

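Call:
{"api": "jog_arm", "payload": {"plan": [{"x": -4, "y": 0, "z": 0, "ax": 0, "ay": 0, "az": 0, "grip": 0}, {"x": -4, "y": 0, "z": 0, "ax": 0, "ay": 0, "az": 0, "grip": 0}, {"x": -4, "y": 0, "z": 0, "ax": 0, "ay": 0, "az": 0, "grip": 0}, {"x": -4, "y": 0, "z": 0, "ax": 0, "ay": 0, "az": 0, "grip": 0}, {"x": -4, "y": 0, "z": 0, "ax": 0, "ay": 0, "az": 0, "grip": 0}, {"x": -4, "y": 0, "z": 0, "ax": 0, "ay": 0, "az": 0, "grip": 0}, {"x": 0, "y": 0, "z": 0, "ax": 0, "ay": 0, "az": 0, "grip": 0}]}}

```text
time: 9.55
position: [0.514, -0.1203, 0.0385]
eef_rot: [[-0.953, 0.302, -0.0], [0.302, 0.953, -0.0], [0.0, -0.0, -1.0]]
contact_force: [-0.3, 0.0, -1.2]
grip_width: 0.0168
```

```bash
python3 -c "
from h import *
tipst()
cap('scene','s6')
i=load('s6')['p'][180:320,250:430,::-1]; cv2.imwrite('pics/s6c.png',cv2.resize(i,None,fx=4,fy=4,interpolation=cv2.INTER_CUBIC))"
```

```text
tip along 23.47235492470087 left 0.6677226634948635 z 43.214841664226576 zt [-3.95234229e-04  3.81341366e-04  9.99999849e-01] shaft slope (tip up) -0.00039523422852214967 head -17.55806256219732 F [-0.26758751  0.03056775 -1.17610773] 9.55 0.016783643945285233
```

View pics/s6c.png

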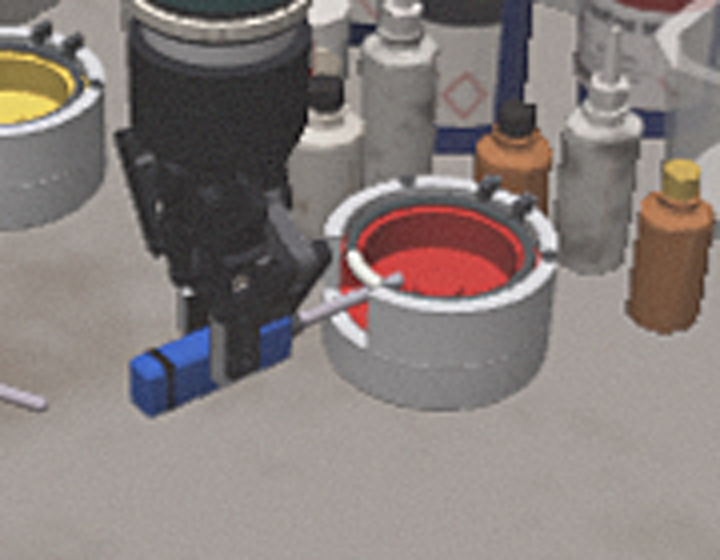

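Call:
{"api": "jog_arm", "payload": {"plan": [{"x": 0, "y": 0, "z": -4, "ax": 0, "ay": 0, "az": 0, "grip": 0}, {"x": 0, "y": 0, "z": -4, "ax": 0, "ay": 0, "az": 0, "grip": 0}, {"x": 0, "y": 0, "z": -4, "ax": 0, "ay": 0, "az": 0, "grip": 0}, {"x": 0, "y": 0, "z": -4, "ax": 0, "ay": 0, "az": 0, "grip": 0}, {"x": -1, "y": 0, "z": -4, "ax": 0, "ay": 0, "az": 0, "grip": 0}, {"x": 0, "y": 0, "z": 0, "ax": 0, "ay": 0, "az": 0, "grip": 0}]}}

```text
time: 10.2
position: [0.5136, -0.1202, 0.0602]
eef_rot: [[-0.953, 0.302, -0.002], [0.302, 0.953, 0.0], [0.002, -0.0, -1.0]]
contact_force: [0.7, -1.0, -1.6]
grip_width: 0.0167
```

```bash
python3 -c "
from h import *
tipst()
cap('scene','s7')
i=load('s7')['p'][180:320,250:430,::-1]; cv2.imwrite('pics/s7c.png',cv2.resize(i,None,fx=4,fy=4,interpolation=cv2.INTER_CUBIC))"
```

```text
tip along 23.108719503980424 left 0.6448927871161138 z 64.73413597931399 zt [-2.23355996e-03  2.99978621e-04  9.99997461e-01] shaft slope (tip up) -0.0022335599574661506 head -17.559412219081857 F [ 0.70806741 -1.03617276 -1.57054581] 10.2 0.01668090114746529
```

View pics/s7c.png

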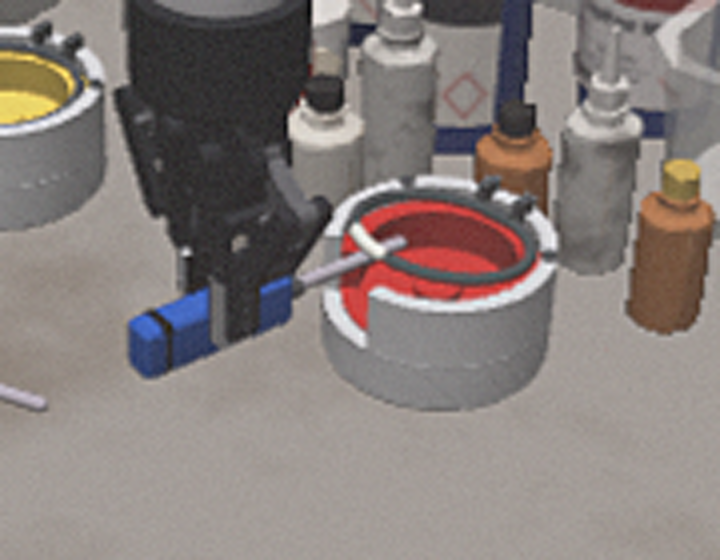

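Call:
{"api": "jog_arm", "payload": {"plan": [{"x": -1, "y": 0, "z": -4, "ax": 0, "ay": 0, "az": 0, "grip": 0}, {"x": -1, "y": 0, "z": -4, "ax": 0, "ay": 0, "az": 0, "grip": 0}, {"x": -1, "y": 0, "z": -4, "ax": 0, "ay": 0, "az": 0, "grip": 0}, {"x": -1, "y": 0, "z": -4, "ax": 0, "ay": 0, "az": 0, "grip": 0}, {"x": -1, "y": 0, "z": -4, "ax": 0, "ay": 0, "az": 0, "grip": 0}, {"x": -1, "y": 0, "z": -4, "ax": 0, "ay": 0, "az": 0, "grip": 0}, {"x": 0, "y": 0, "z": 0, "ax": 0, "ay": 0, "az": 0, "grip": 0}]}}

```text
time: 10.95
position: [0.52, -0.1221, 0.086]
eef_rot: [[-0.953, 0.302, -0.002], [0.302, 0.953, 0.0], [0.002, -0.0, -1.0]]
contact_force: [-0.0, -0.1, -2.2]
grip_width: 0.0167
```

```bash
python3 -c "
from h import *
tipst()
cap('scene','s8')
i=load('s8')['p'][180:320,250:430,::-1]; cv2.imwrite('pics/s8c.png',cv2.resize(i,None,fx=4,fy=4,interpolation=cv2.INTER_CUBIC))"
```

```text
tip along 29.735268640271126 left 0.6976046963119718 z 90.52336410313674 zt [-2.29876147e-03  4.14291095e-04  9.99997272e-01] shaft slope (tip up) -0.002298761472213592 head -17.549877320778428 F [-0.03102743 -0.10190663 -2.15194521] 10.95 0.016689429756703258
```

View pics/s8c.png

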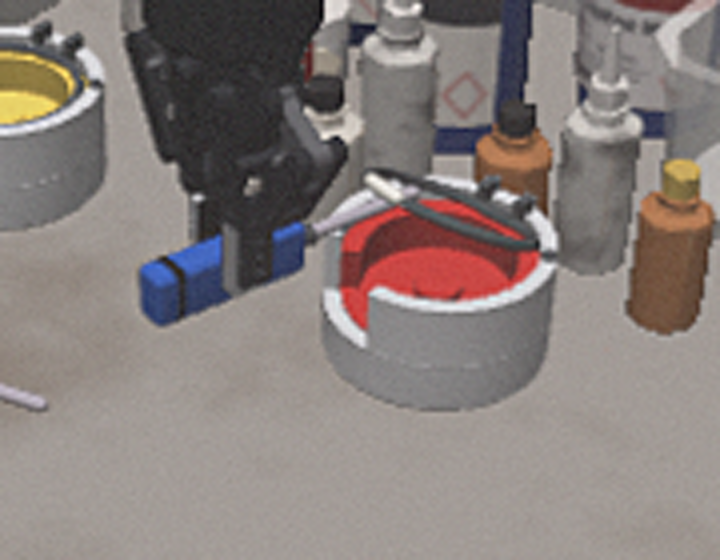

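Call:
{"api": "jog_arm", "payload": {"plan": [{"x": 0, "y": 0, "z": 2.5, "ax": 0, "ay": 0, "az": 0, "grip": 0}, {"x": 0, "y": 0, "z": 2.5, "ax": 0, "ay": 0, "az": 0, "grip": 0}, {"x": 5, "y": 0, "z": 0, "ax": 0, "ay": 0, "az": 0, "grip": 0}, {"x": 5, "y": 0, "z": 0, "ax": 0, "ay": 0, "az": 0, "grip": 0}, {"x": 5, "y": 0, "z": 0, "ax": 0, "ay": 0, "az": 0, "grip": 0}, {"x": 5, "y": 0, "z": 0, "ax": 0, "ay": 0, "az": 0, "grip": 0}, {"x": 5, "y": 0, "z": 0, "ax": 0, "ay": 0, "az": 0, "grip": 0}, {"x": 5, "y": 0, "z": 0, "ax": 0, "ay": 0, "az": 0, "grip": 0}, {"x": 5, "y": 0, "z": 0, "ax": 0, "ay": 0, "az": 0, "grip": 0}, {"x": 5, "y": 0, "z": 0, "ax": 0, "ay": 0, "az": 0, "grip": 0}, {"x": 5, "y": 0, "z": 0, "ax": 0, "ay": 0, "az": 0, "grip": 0}, {"x": 5, "y": 0, "z": 0, "ax": 0, "ay": 0, "az": 0, "grip": 0}, {"x": 0, "y": 0, "z": 0, "ax": 0, "ay": 0, "az": 0, "grip": 0}]}}

```text
time: 12.3
position: [0.4665, -0.1053, 0.0802]
eef_rot: [[-0.953, 0.302, -0.004], [0.302, 0.953, 0.001], [0.004, -0.0, -1.0]]
contact_force: [-0.1, -0.0, -1.1]
grip_width: 0.0164
```

```bash
python3 -c "
from h import *
tipst()
st([.45,-.25,.05])
cap('scene','s9');cap('top','t9')
i=load('s9')['p'][170:310,250:430,::-1]; cv2.imwrite('pics/s9c.png',cv2.resize(i,None,fx=4,fy=4,interpolation=cv2.INTER_CUBIC))"
```

```text
tip along -26.278887727883788 left 0.5875437035343586 z 84.49699370220281 zt [-4.28981604e-03  4.08477269e-04  9.99990715e-01] shaft slope (tip up) -0.004289816038847813 head -17.54995573036823 F [-0.05218563 -0.00819667 -1.0701    ] 12.3 0.0163970670509332
12.3 [ 0.4665 -0.1053  0.0802] 0.0164 [-0.1 -0.  -1.1] [ -2.7  24.   13.6 122.3  -9.7  34.9  90.2]
[[-0.9534, 0.3015, -0.0042], [0.3015, 0.9535, 0.0009], [0.0043, -0.0004, -1.0]]
head -17.54995573036823 az 0.0008734372768302432 d [ -28.00407761 -142.91256904   30.08899539] zt [-4.28981604e-03  4.08477269e-04  9.99990715e-01]
```

View pics/s9c.png

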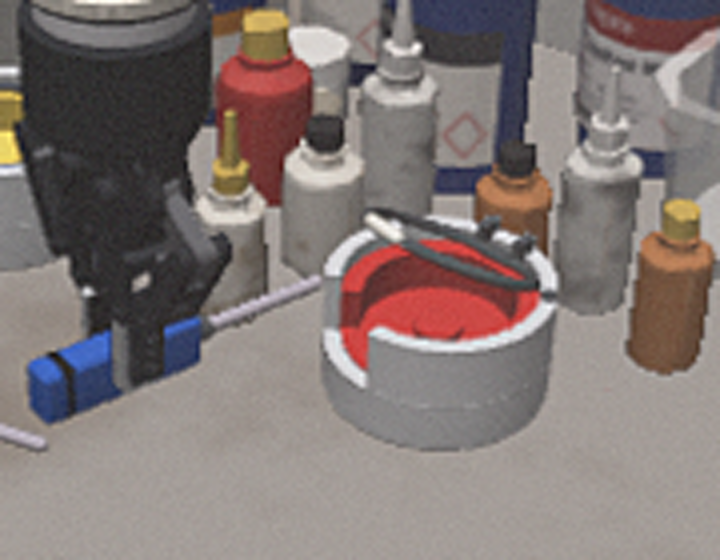

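View pics/t9.png

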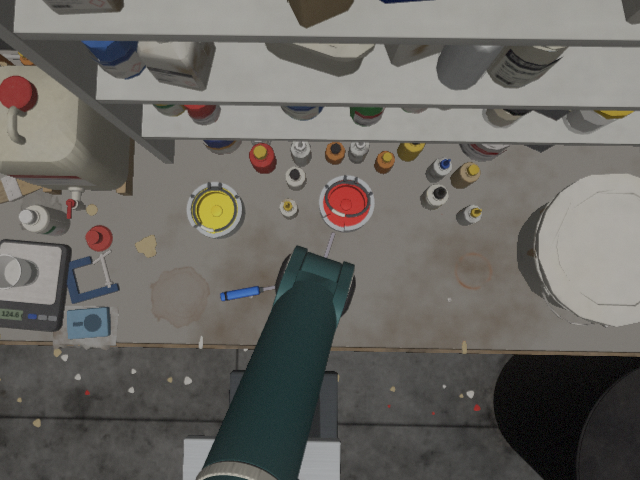

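Call:
{"api": "jog_arm", "payload": {"plan": [{"x": 15, "y": 0, "z": 0, "ax": 0, "ay": 0, "az": 0, "grip": 0}, {"x": 5, "y": -15, "z": 0, "ax": 0, "ay": 0.004, "az": 0, "grip": 0}, {"x": -5, "y": -30, "z": 0, "ax": 0, "ay": 0, "az": 0, "grip": 0}, {"x": -10, "y": -30, "z": 0, "ax": 0, "ay": 0, "az": 0, "grip": 0}, {"x": -10, "y": -30, "z": 0, "ax": 0, "ay": 0, "az": 0, "grip": 0}, {"x": -10, "y": -30, "z": 0, "ax": 0, "ay": 0, "az": 0, "grip": 0}, {"x": -10, "y": -30, "z": 10, "ax": 0, "ay": 0, "az": 0, "grip": 0}, {"x": -10, "y": -15, "z": 15, "ax": 0, "ay": 0, "az": 0, "grip": 0}, {"x": 0, "y": 0, "z": 0, "ax": 0, "ay": 0, "az": 0, "grip": 0}, {"x": 0, "y": 0, "z": 0, "ax": 0, "ay": 0, "az": 0, "grip": 0}]}}

```text
time: 13.4
position: [0.4503, -0.2954, 0.055]
eef_rot: [[-0.955, 0.298, -0.002], [0.298, 0.955, -0.001], [0.001, -0.001, -1.0]]
contact_force: [0.6, 0.4, -0.7]
grip_width: 0.0164
```

```bash
python3 -c "
from h import *
st([.455,-.29,.0085],-22)
"
```

```text
13.4 [ 0.4503 -0.2954  0.055 ] 0.0164 [ 0.6  0.4 -0.7] [ 18.6  31.   13.8 114.9 -12.1  35.5 113.1]
[[-0.9546, 0.2978, -0.0016], [0.2978, 0.9546, -0.0008], [0.0013, -0.0013, -1.0]]
head -17.324970618287928 az 0.08159465533835043 d [-2.92776364  6.59697919 46.48188689] zt [-0.00131141  0.00125377  0.99999835]
```

Call:
{"api": "jog_arm", "payload": {"plan": [{"x": 0, "y": 0, "z": 12, "ax": 0, "ay": 0, "az": 0, "grip": 0}, {"x": 0, "y": 0, "z": 12, "ax": 0, "ay": 0, "az": 0, "grip": 0}, {"x": 0, "y": 0, "z": 8, "ax": 0, "ay": 0, "az": 0, "grip": 0}, {"x": 0, "y": 0, "z": 5, "ax": 0, "ay": 0, "az": 0, "grip": 0}, {"x": 0, "y": 0, "z": 0, "ax": 0, "ay": 0, "az": 0, "grip": 0}, {"x": 0, "y": 0, "z": 0, "ax": 0, "ay": 0, "az": 0, "grip": 0}]}}

```text
time: 14.0
position: [0.451, -0.2905, 0.0152]
eef_rot: [[-0.956, 0.292, -0.002], [0.292, 0.956, 0.002], [0.002, 0.001, -1.0]]
contact_force: [1.0, -0.1, -0.5]
grip_width: 0.0165
```

```bash
python3 -c "
from h import *
st([.455,-.29,.0085],-22)
"
```

```text
14.0 [ 0.451  -0.2905  0.0152] 0.0165 [ 1.  -0.1 -0.5] [ 19.5  34.9  12.2 115.4 -13.6  31.1 114.3]
[[-0.9564, 0.2919, -0.002], [0.2919, 0.9564, 0.0017], [0.0024, 0.001, -1.0]]
head -16.974414063196352 az 0.08771302143914732 d [-3.64450684  1.67242765  6.67523075] zt [-0.00240467 -0.00101777  0.99999659]
```

Call:
{"api": "jog_arm", "payload": {"plan": [{"x": 0, "y": 0, "z": 3, "ax": 0, "ay": -0.002, "az": 0, "grip": 0}, {"x": 0, "y": 0, "z": 2, "ax": 0, "ay": 0, "az": 0, "grip": 0}, {"x": 0, "y": 0, "z": 1, "ax": 0, "ay": 0, "az": 0, "grip": 0}, {"x": 0, "y": 0, "z": 0, "ax": 0, "ay": 0, "az": 0, "grip": 0}]}}

```text
time: 14.4
position: [0.4516, -0.2908, 0.0095]
eef_rot: [[-0.956, 0.292, 0.002], [0.292, 0.956, 0.0], [-0.001, 0.001, -1.0]]
contact_force: [-1.5, -0.3, -1.2]
grip_width: 0.017
```

Call:
{"api": "jog_arm", "payload": {"plan": [{"x": 0, "y": 0, "z": 0.5, "ax": 0, "ay": 0, "az": 0, "grip": 0}, {"x": 0, "y": 0, "z": 0, "ax": 0, "ay": 0, "az": 0, "grip": 25}, {"x": 0, "y": 0, "z": 0, "ax": 0, "ay": 0, "az": 0, "grip": 40}, {"x": 0, "y": 0, "z": 0, "ax": 0, "ay": 0, "az": 0, "grip": 60}, {"x": 0, "y": 0, "z": 0, "ax": 0, "ay": 0, "az": 0, "grip": 80}, {"x": 0, "y": 0, "z": 0, "ax": 0, "ay": 0, "az": 0, "grip": 80}, {"x": 0, "y": 0, "z": 0, "ax": 0, "ay": 0, "az": 0, "grip": 80}]}}

```text
time: 15.1
position: [0.4523, -0.2914, 0.0098]
eef_rot: [[-0.956, 0.292, 0.003], [0.292, 0.956, -0.001], [-0.003, 0.0, -1.0]]
contact_force: [-0.1, -0.3, -0.2]
grip_width: 0.0684
```

Call:
{"api": "jog_arm", "payload": {"plan": [{"x": 0, "y": 0, "z": -10, "ax": 0, "ay": 0, "az": 0, "grip": 80}, {"x": 0, "y": 0, "z": -20, "ax": 0, "ay": 0, "az": 0, "grip": 80}, {"x": 0, "y": 0, "z": -30, "ax": 0, "ay": 0, "az": 0, "grip": 80}, {"x": 0, "y": 0, "z": -30, "ax": 0, "ay": 0, "az": 0, "grip": 80}, {"x": 0, "y": 0, "z": -30, "ax": 0, "ay": 0, "az": 0, "grip": 80}, {"x": 0, "y": 0, "z": -20, "ax": 0, "ay": 0, "az": 0, "grip": 80}, {"x": 0, "y": 0, "z": 0, "ax": 0, "ay": 0, "az": 0, "grip": 80}]}}

```text
time: 15.8
position: [0.4513, -0.2914, 0.1583]
eef_rot: [[-0.956, 0.293, 0.003], [0.293, 0.956, -0.0], [-0.003, 0.001, -1.0]]
contact_force: [1.1, 0.6, 0.0]
grip_width: 0.0681
```

```bash
python3 -c "
from h import *
st([.455,-.29,.0085],-22)
cap('scene','s10');cap('wrist','w10');cap('top','t10')
c=load('s10');P=cloud(c)
i=c['p'][190:330,310:490,::-1]; cv2.imwrite('pics/s10c.png',cv2.resize(i,None,fx=4,fy=4,interpolation=cv2.INTER_CUBIC))
m=c['p'][200:260,325:380].min(2)>170
Q=P[200:260,325:380][m]; Q=Q[(Q[:,2]>.075)]; print(len(Q),np.round(Q.mean(0),4),Q.min(0),Q.max(0))
print(pick('w10'))
"
```

```text
15.8 [ 0.4513 -0.2914  0.1583] 0.0681 [1.1 0.6 0. ] [ 15.6  21.3  16.8 112.4  -8.3  47.2 109.9]
[[-0.9561, 0.293, 0.0032], [0.293, 0.9561, -0.0004], [-0.0032, 0.0006, -1.0]]
head -17.040710993984607 az 0.08655592171292548 d [ -2.63846435   2.3784815  149.80178463] zt [ 3.18860373e-03 -5.82093253e-04  9.99994747e-01]
9 [ 0.363  -0.3025  0.2796] [-0.09904789 -0.58975078  0.09667645] [ 0.60008119 -0.14537192  0.65064879]
(2435, ((447.84991455078125, -289.8467102050781), (16.859973907470703, 79.01131439208984), 72.87147521972656), np.float64(0.0255346682484379))
```

View pics/s10.png

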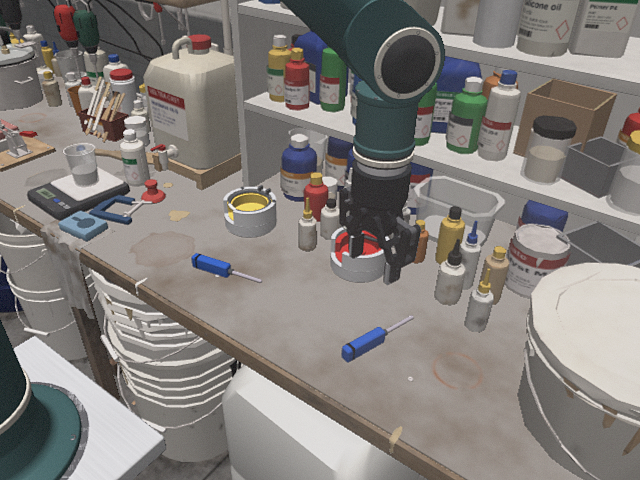

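View pics/w10.png

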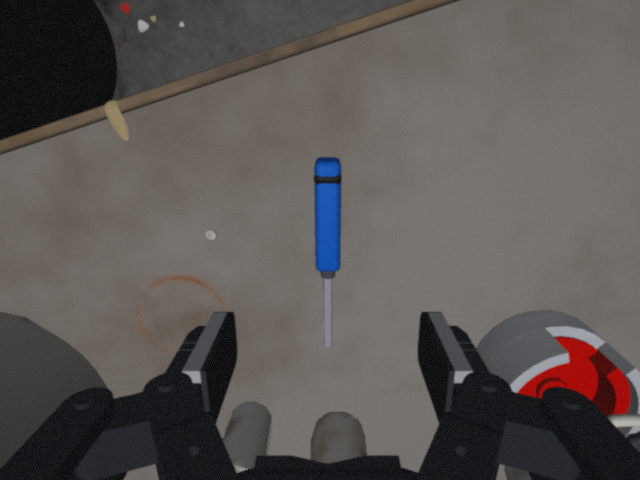

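Call:
{"api": "jog_arm", "payload": {"plan": [{"x": 10, "y": -25, "z": -10, "ax": 0, "ay": 0, "az": 0, "grip": 80}, {"x": 10, "y": -25, "z": -10, "ax": 0, "ay": 0, "az": 0, "grip": 80}, {"x": 0, "y": -25, "z": -10, "ax": 0, "ay": 0, "az": 0, "grip": 80}, {"x": 0, "y": -25, "z": -10, "ax": 0, "ay": 0, "az": 0, "grip": 80}, {"x": 0, "y": 0, "z": 0, "ax": 0, "ay": 0, "az": 0, "grip": 80}, {"x": 0, "y": 0, "z": 0, "ax": 0, "ay": 0, "az": 0, "grip": 80}]}}

```text
time: 16.55
position: [0.3957, -0.3785, 0.1869]
eef_rot: [[-0.957, 0.29, -0.017], [0.29, 0.957, 0.012], [0.02, 0.007, -1.0]]
contact_force: [0.4, 0.5, 0.3]
grip_width: 0.0685
```

```bash
python3 -c "
from h import *
st([.455,-.29,.0085],-22)
cap('scene','s11');cap('top','t11')
c=load('s11');P=cloud(c)
i=c['p'][165:315,210:410,::-1]; cv2.imwrite('pics/s11c.png',cv2.resize(i,None,fx=4,fy=4,interpolation=cv2.INTER_CUBIC))
for b in ((335,215,360,240),):
  for v in range(219,236,2): print(v,[ (u,tuple(np.round(P[v,u]*1e3).astype(int)),tuple(c['p'][v,u])) for u in range(340,354,3)])
"
```

```text
16.55 [ 0.3957 -0.3785  0.1869] 0.0685 [0.4 0.5 0.3] [ 24.6  20.9  19.2 108.9  -8.3  52.9 121. ]
[[-0.9568, 0.2901, -0.0174], [0.29, 0.957, 0.0122], [0.0202, 0.0067, -0.9998]]
head -16.85867721247498 az 0.08973301055012445 d [-34.66281229 100.68842435 178.38067   ] zt [-0.0202062  -0.00666821  0.9997736 ]
219 [(340, (np.int64(685), np.int64(-81), np.int64(45)), (np.uint8(103), np.uint8(97), np.uint8(95))), (343, (np.int64(711), np.int64(-71), np.int64(28)), (np.uint8(124), np.uint8(120), np.uint8(118))), (346, (np.int64(715), np.int64(-76), np.int64(28)), (np.uint8(136), np.uint8(128), np.uint8(125))), (349, (np.int64(718), np.int64(-82), np.int64(28)), (np.uint8(134), np.uint8(128), np.uint8(127))), (352, (np.int64(721), np.int64(-87), np.int64(29)), (np.uint8(121), np.uint8(115), np.uint8(112)))]
221 [(340, (np.int64(686), np.int64(-81), np.int64(39)), (np.uint8(104), np.uint8(99), np.uint8(98))), (343, (np.int64(712), np.int64(-71), np.int64(22)), (np.uint8(125), np.uint8(122), np.uint8(118))), (346, (np.int64(713), np.int64(-78), np.int64(24)), (np.uint8(128), np.uint8(126), np.u
[... 3043 characters left out ...]
, (349, (np.int64(647), np.int64(-128), np.int64(50)), (np.uint8(215), np.uint8(74), np.uint8(72))), (352, (np.int64(596), np.int64(-166), np.int64(94)), (np.uint8(141), np.uint8(53), np.uint8(52)))]
235 [(340, (np.int64(-99), np.int64(-590), np.int64(651)), (np.uint8(209), np.uint8(73), np.uint8(71))), (343, (np.int64(635), np.int64(-122), np.int64(50)), (np.uint8(219), np.uint8(77), np.uint8(73))), (346, (np.int64(637), np.int64(-127), np.int64(51)), (np.uint8(173), np.uint8(69), np.uint8(67))), (349, (np.int64(645), np.int64(-129), np.int64(47)), (np.uint8(103), np.uint8(54), np.uint8(52))), (352, (np.int64(651), np.int64(-133), np.int64(46)), (np.uint8(117), np.uint8(52), np.uint8(51)))]
```

View pics/s11c.png

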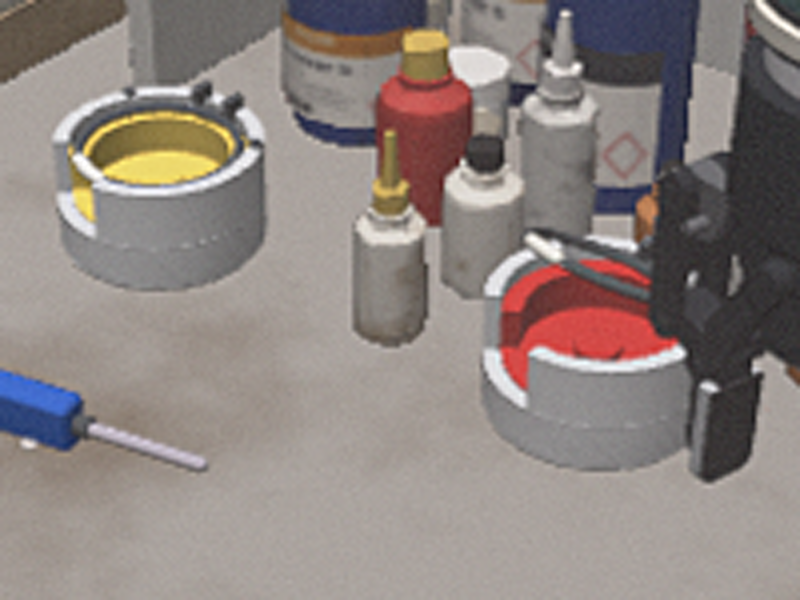

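View pics/t11.png

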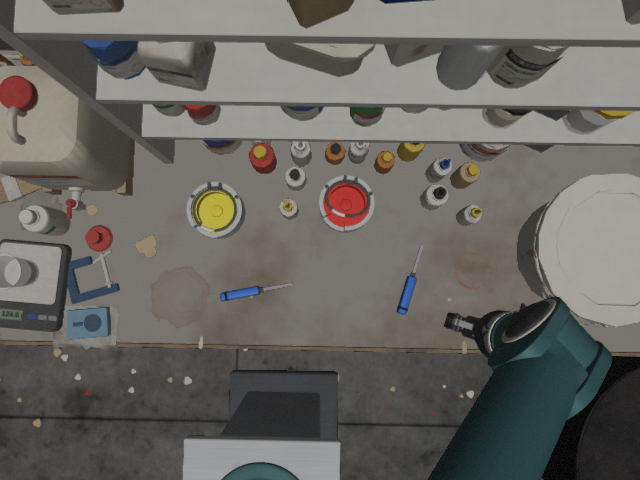

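```bash
python3 -c "
from h import *
print(robot.sign_off())"
```

```text
the job is handed in; nothing more can be done
None
```

The ring on the red pot is open and the job is handed in at about 16.7 s of the 48 s allowed.

**What I did:** I took the blue-handled pick farthest from the base, 0.60 m away against 0.45 m for the other one. I slid its shaft level at about 43 mm height through the red pot's notch, about 23 mm past the white-sleeved end. I then lifted that end, lowered the pick a few millimetres, drew it straight out and laid it on open bench.

**Last checks:**
- **Red ring:** the sleeve reads about 96–98 mm high in the depth image. That puts the end about 40 mm above its seat, and it stayed there after the pick was drawn out.
- **Yellow ring:** it looks shut in the scene camera view.
- **Pick:** it lies flat at about (0.448, −0.290) m, with the handle top at 25.5 mm (26 mm expected).
- **Robot:** the gripper is clear of everything. Measured forces stayed around 2 N or below in every reading.

**Departures:**
- My first move call was refused because its rows did not list every field. Nothing moved.
- The tool closed on the handle with its tip 8 mm above the bench instead of the planned 3 mm. The grip was still firm, and I allowed for the offset in the later moves.

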